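# Set the saw fence four clicks over and lock it

### The arm

A 6-joint arm with a two-finger parallel gripper is mounted at the origin on the work surface. World frame = base frame: x ahead of the robot, y to its left, z up, the work surface at z = 0. Lengths are in m, angles in rad, forces in N, time in s.
With the tool pointing down it reaches from about 0.25 to 0.775 m from the base axis. Payload 4 kg.
Tool frame: the origin (TCP) lies midway between the tips of the shut fingers; the grasp point (between the pads) lies 19 mm behind it; y points along the fingers, x is the direction in which the jaws open and shut, and the axes are right-handed (so a half turn about y gives the same grasp; the last joint's range is limited). The gripper opens to 94 mm and grips with 3 to 60 N. Pads are 16 mm wide; open, the fingers measure 119 mm over their backs; the gripper's body (75 mm by 177 mm) begins 78 mm behind the grasp point.
Start: joints at [1.127, 0.087, 1.371, -0, 1.684, -0.103], TCP at [0.184, 0.518, 0.172] pointing down, gripper open.
Joint ranges: [-3.1, 3.1], [-0.76, 2.03], [0.27, 2.55], [-1.08, 4.22], [0.17, 2.65], [-2.57, 2.57]. Speed limits (rad/s): [2.79, 2.79, 3.14, 3.14, 3.14, 3.14].

### API

Orientations are given as [roll, pitch, yaw] about the fixed x, y, z axes, in that order (R = Rz(yaw) Ry(pitch) Rx(roll)).
In Python, from bench import robot gives the robot as it stands.
- The arm moves only by the shell command python3 -m creep 'ROWS'. ROWS is JSON, a list of rows, each a list of 7 numbers: the shift along the tool's x, y, z in mm, then the turn, a rotation vector about the tool's x, y, z in degrees, then the closure in counts, from 0 (fully open) to 255 (shut). A call has 1 to 5 rows; each row is the pose to reach, as a shift and turn from the pose commanded when the call began, along the tool's axes at that moment; what a row does not reach only later rows make up. A row lasts 1/8 s, in which the tool goes at most 62.5 mm and 10.7 degrees, less where a joint would pass 70% of its speed; a pose out of reach is approached as far as the arm can. A call with a gripper value outside its range is refused whole. The fingers move at their own pace and stop on an object; the grip force is fixed at half the most. Time passes only in rows, so rows that repeat a pose let the fingers close. It gives the time, the measured TCP pose, the force and the opening at its end, in the units of the state.
- robot.get_obs(): the state, without advancing time (a new reading comes with each control period).
- robot.snapshot(name): name is "scene" or "top"; returns a dict with "color" (384x512x3 uint8, blue, green, red), "fx", "fy", "cx", "cy" (pixels), "k1" (the pictures are not rectified: a ray, as slopes to the right and down, at radius r is drawn at 1 + k1 r^2 times it, then the intrinsics apply), "world_from_camera" (4x4, takes a point from camera to world coordinates). Camera axes: x right, y down, z forward; pixel columns grow to the right and rows downward; lengths in m; the calibration is good to about 2 mm. A picture is of the moment at which its call begins. There is no depth.
- robot.close_job(): hands the job in, once; it reports no verdict.
Trained networks look in the newest picture that a camera, given by its name, has taken for a name from the list of things; names that differ only in an ending like _2 or _b are one class to them, and where a whole thing is asked for, a point or a joint stands for the part that bears it (a point fixed in the world has none). Each returns a list of dicts, best first, with "p" (0 to 1); they miss things now and then, are a little off and sometimes report something else, mostly with a low value. They report only what shows in the picture. A call takes as long as a camera call. They do not tell look-alikes from the thing itself.
- robot.spot_in(name, camera): "point" ([x, y, z] in m, in world coordinates, good to about 4 mm: the middle of the surface that is visible of it).
- robot.landmark_of(name, camera): "point" ([x, y, z] in m, in world coordinates, good to about 4 mm: a listed point, or the origin of a listed thing).
The state is a dict: "time": time; "joint_positions": joint angles; "qvel": joint speeds; "joint_torque": joint torques, N m; "tool_pos": TCP position; "ee_rot": TCP orientation; "wrist_force": force on the tool from outside, world axes, zero at the start; "wrist_torque": the same for the moment, N m; "width": finger opening in m.
Only numpy, scipy, OpenCV 4.12 (cv2) and the standard library are available. Lean on these libraries where they do the work, as an engineer would, in place of code of your own. Each camera call takes 0.05 s, during which the arm holds its last target.

### The job

On the larger block, the fence carriage, push the three-vaned click dial round with a fingertip exactly four clicks clockwise (seen from above) and no further. Then push the small sliding lock tab beside it all the way to the end of its slide, in the direction the fence bar points (away from the robot), and move clear. Push only, pinch and lift nothing, leave the smaller dial on the other block as it is, and do not disturb the loose things lying about.

Things in the scene. Friction and masses are not known exactly. Their poses are not given: they have to be found in the camera images.
- carriage: fence carriage: the larger grey block, 160 (x) x 190 (y) x 40 mm high, fixed. Origin at the centre of its underside. An aluminium fence bar (160 long, 26 wide, 55 high) runs out from its +x face. In this frame the dial's axis stands at (0, 35) mm, the lock tab at (-30 to 0, -70) mm and a loose bearing near (58, -70) mm on its top
- dial_face (a point): centre of the click dial's flat face, on its axis, 56 mm above the bench; x along the vane with the white line (vane0), z up; turns with the dial. Aluminium disc 110 mm across, 10 mm thick; on it three straight upright black vanes 120 degrees apart, each 10 mm thick, 18 mm high, reaching from 12 to 52 mm from the axis; hub 28 mm across, 8 mm high
- vane0 (a point): middle of the vane with the white line, 32 mm from the dial's axis and 9 mm above the face; x points radially outward, y across the vane (anticlockwise), z up
- vane1 (a point): the same point of the next vane anticlockwise
- vane2 (a point): the same point of the third vane
- dial (a joint): angle of the dial in rad, 0 as found (resting in a click stop), growing clockwise seen from above. Stops lie 0.5236 rad (30 degrees) apart, so four clicks = 2.094. 3.5 to 5 N at 40 mm from the axis carries it over the hump half-way between stops; then it snaps ahead into the next stop by itself and stays there
- lock_tab (a joint): travel of the lock tab in m, 0 at the -x end of its slide, 0.030 at the end of the slide (home); it starts within 0 to 0.006. It slides stiffly (about 2 N) and stays where it is left
- tab_top (a point): centre of the top of the lock tab, 62.5 mm above the bench: a steel block 20 (x, along its slide) x 26 (y) x 22 mm high on top of the carriage, whose top is 40 mm above the bench. Axes as the carriage's: it slides to +x, towards the face that bears the fence bar
- stop_block: the other, smaller grey block, 120 x 120 x 40 mm, fixed; origin at the centre of its underside. It bears a like dial of 72 mm diameter, which is to be left alone
- small_mark (a point): outer end of the white line on the smaller dial, 30 mm from its axis, 65 mm above the bench
- bearing: loose steel bearing ring, 26 mm across, 9 mm high, on the carriage; origin at the centre of its underside
- hex_nut: loose brass nut, 18 mm across, 8 mm high, on the smaller block; origin at the centre of its underside
- wrench: loose wrench, 140 mm long, lying along its x; origin at the middle, underside
- square: loose try square: wooden stock 90 mm long along y, steel blade 120 mm along x, 16 mm high; origin under the middle of the stock
- jar: loose glass jar with a steel cap, 60 mm across, 80 mm high; origin at the centre of its underside
- offcut: loose wooden offcut, 130 x 45 x 22 mm; origin at the centre of its underside
- tape: loose black tape measure, 65 x 35 x 60 mm high; origin at the centre of its underside
Things that resemble listed ones, but are neither listed nor needed, are in the scene too. Of the things shaped like the offcut, the wooden one is meant.

How it is judged:
On the way, in this order (a step that is already met when the one before it is completed fails the run):
1. the dial rests in its fourth click clockwise, the lock tab not yet home (value of joint dial between 1.964 and 2.224 rad and velocity of joint dial between -0.1 and 0.1 rad/s and value of joint lock_tab below 0.02 m), for 0.2 s.
2. the lock tab is pushed home (value of joint lock_tab above 0.026 m), for 0.2 s.
At the end, for the whole second after the job is handed in: the dial rests in its fourth click clockwise from where it was found (2.094 rad within 0.13), the lock tab is within 4 mm of the end of its slide, the smaller dial has not been turned (its mark within 6 mm) and the loose things are at rest (value of joint dial between 1.964 and 2.224 rad and velocity of joint dial between -0.1 and 0.1 rad/s and value of joint lock_tab above 0.026 m and distance of small_mark from where it was at the start of the episode below 0.006 m and linear speed of each of bearing, hex_nut, wrench, square, jar, offcut, tape below 0.02 m/s); the robot touches nothing.
It fails at once if the dial is turned on past the fourth click towards the fifth, or the wrong way (anticlockwise) by a click (value of joint dial above 2.41 rad or value of joint dial below -0.4 rad).
It fails at once if the smaller dial is turned (distance of small_mark from where it was at the start of the episode above 0.006 m).
It fails at once if a vane of the dial or the lock tab is pinched between the fingers instead of pushed ((y of the grasp point in the frame of vane0 between -0.006 and 0.006 m and x of the grasp point in the frame of vane0 between -0.025 and 0.03 m and z of the grasp point in the frame of vane0 below 0.025 m and contact force between the fingers and dial above 0.5 N) or (y of the grasp point in the frame of vane1 between -0.006 and 0.006 m and x of the grasp point in the frame of vane1 between -0.025 and 0.03 m and z of the grasp point in the frame of vane1 below 0.025 m and contact force between the fingers and dial above 0.5 N) or (y of the grasp point in the frame of vane2 between -0.006 and 0.006 m and x of the grasp point in the frame of vane2 between -0.025 and 0.03 m and z of the grasp point in the frame of vane2 below 0.025 m and contact force between the fingers and dial above 0.5 N) or (horizontal distance between the grasp point and tab_top below 0.008 m and z of the grasp point in the frame of tab_top below 0.014 m and contact force between the fingers and lock_tab above 0.5 N)).
It fails at once if the lock tab is pushed home before the dial has had its four clicks (value of joint lock_tab above 0.02 m and value of joint dial below 1.83 rad).
It fails at once if a loose thing lying about is moved by more than 20 mm or lifted (distance of any of bearing, hex_nut, wrench, square, jar, offcut, tape from where it was at the start of the episode above 0.02 m).
It also fails if it takes over 54 s, if anything falls off the work surface, if the arm or the gripper's body presses on something with over 40 N, if the wrist force passes 120 N, or if a joint passes its speed limit or range.

## Working session

There is one attempt and no reset: what is moved stays moved. The work goes in short steps, Python scripts to look and compute and a shell command to move; the robot and the scene stay as the last step left them, time stands still between calls to the robot, and variables do not carry over. Pictures are saved under pics/ and viewed, and the job is handed in when it is done.

```bash
ls; mkdir -p pics
cat > h.py <<'E'
import numpy as np,cv2
from bench import robot
def snap(n,f):
    s=robot.snapshot(n); cv2.imwrite('pics/'+f,s['color']); return s
def proj(s,p):
    T=np.linalg.inv(s['world_from_camera']); q=T[:3,:3]@np.array(p)+T[:3,3]
    x,y=q[0]/q[2],q[1]/q[2]; k=1+s['k1']*(x*x+y*y)
    return s['fx']*x*k+s['cx'],s['fy']*y*k+s['cy']
def unproj(s,u,v,z):
    K=np.array([[s['fx'],0,s['cx']],[0,s['fy'],s['cy']],[0,0,1.]])
    x,y=cv2.undistortPoints(np.array([[[u,v]]],float),K,np.array([s['k1'],0,0,0.]))[0,0]
    T=s['world_from_camera']; d=T[:3,:3]@np.array([x,y,1]); o=T[:3,3]
    return o+d*(z-o[2])/d[2]
E
python3 - <<'E'
from h import *
np.set_printoptions(precision=4,suppress=True)
o=robot.get_obs(); print(o)
for n in ('top','scene'):
    s=snap(n,n+'0.png'); print(n,s['world_from_camera'],s['fx'],s['k1'])
    cv2.imwrite('pics/'+n+'0b.png',cv2.resize(s['color'],(800,600),interpolation=cv2.INTER_CUBIC))
    for t in ['carriage','dial_face','vane0','vane1','vane2','tab_top','stop_block','small_mark','bearing']:
        for d in robot.landmark_of(t,n)[:2]: print(t,np.array(d['point']),round(d['p'],2),np.round(proj(s,d['point'])))
E
```

```text
pics
{'time': 0.0, 'joint_positions': array([ 1.1269,  0.0879,  1.3722,  0.    ,  1.6836, -0.1031]), 'qvel': array([-0.0002, -0.0009, -0.0007,  0.    , -0.0032, -0.0025]), 'joint_torque': array([  0.0006, -34.0165, -30.2433,   0.0716,   0.0327,  -0.0002]), 'tool_pos': array([0.1836, 0.5178, 0.1706]), 'ee_rot': array([-1.5706,  0.0022,  1.23  ]), 'wrist_force': array([-1.0228,  0.0115,  0.1209]), 'wrist_torque': array([-0.0279, -0.0303, -0.0418]), 'width': 0.0936710091772197}
top [[ 0.0245 -0.9894  0.1432  0.3652]
 [-0.9997 -0.0249 -0.0011 -0.0901]
 [ 0.0046 -0.1431 -0.9897  1.3736]
 [ 0.      0.      0.      1.    ]] 374.1839811400623 -0.12085731298400718
carriage [0.5036 0.2084 0.0007] 0.6 [178. 200.]
dial_face [0.5006 0.2404 0.0549] 0.73 [166. 199.]
vane0 [0.5083 0.2739 0.0656] 0.88 [156. 197.]
vane0 [0.5243 0.2162 0.0668] 0.85 [172. 192.]
vane1 [0.5083 0.2739 0.0656] 0.88 [156. 197.]
vane1 [0.5243 0.2162 0.0668] 0.85 [172. 192.]
vane2 [0.5083 0.2739 0.0656] 0.88 [156. 197.]
vane2 [0.5243 0.2162 0.0668] 0.85 [172. 192.]
tab_top [0.5018 0.1308 0.0638] 0.63 [196. 199.]
stop_block [ 0
[... 455 characters left out ...]
] 0.32 [296. 143.]
dial_face [0.4962 0.2411 0.0522] 0.6 [293. 142.]
vane0 [0.5198 0.2207 0.0683] 0.88 [296. 143.]
vane0 [0.509  0.2715 0.0646] 0.84 [299. 137.]
vane1 [0.5198 0.2207 0.0683] 0.88 [296. 143.]
vane1 [0.509  0.2715 0.0646] 0.84 [299. 137.]
vane2 [0.5198 0.2207 0.0683] 0.88 [296. 143.]
vane2 [0.509  0.2715 0.0646] 0.84 [299. 137.]
tab_top [0.5016 0.1307 0.0603] 0.56 [280. 155.]
stop_block [ 0.5713 -0.2004  0.0006] 0.66 [246. 225.]
stop_block [0.5076 0.2704 0.0619] 0.23 [299. 138.]
small_mark [ 0.5883 -0.2107  0.0645] 0.53 [248. 214.]
small_mark [ 0.5729 -0.2013  0.0013] 0.24 [246. 225.]
bearing [0.5835 0.154  0.0399] 0.42 [302. 163.]
bearing [0.5006 0.1291 0.0615] 0.28 [279. 154.]
```

View pics/top0b.png

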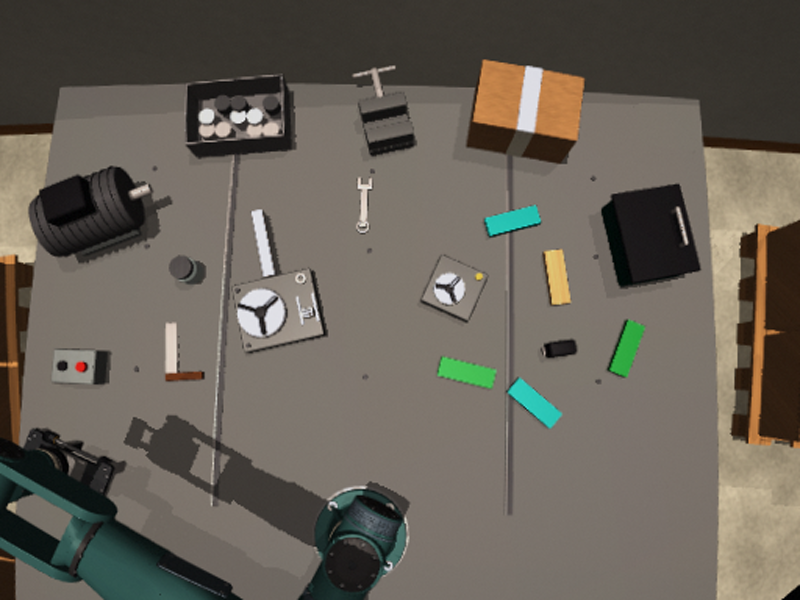

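View pics/scene0b.png

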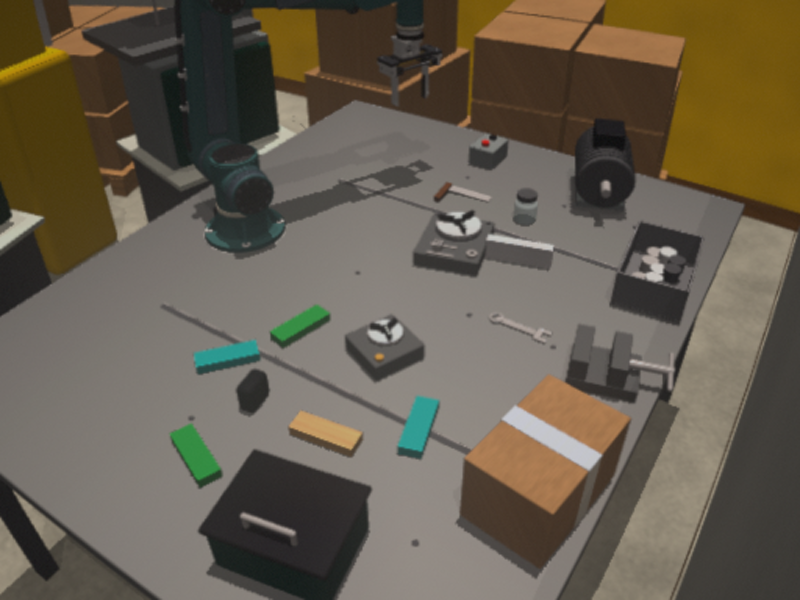

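Run:
```python
import cv2
a=cv2.imread('pics/top0.png')[145:250,120:240]; b=cv2.imread('pics/scene0.png')[100:205,240:360]
cv2.imwrite('pics/crop0.png',cv2.resize(cv2.hconcat([a,b]),None,fx=3.3,fy=5 if 0 else 3.3,interpolation=cv2.INTER_CUBIC))
```

```text
(no output)
```

View pics/crop0.png

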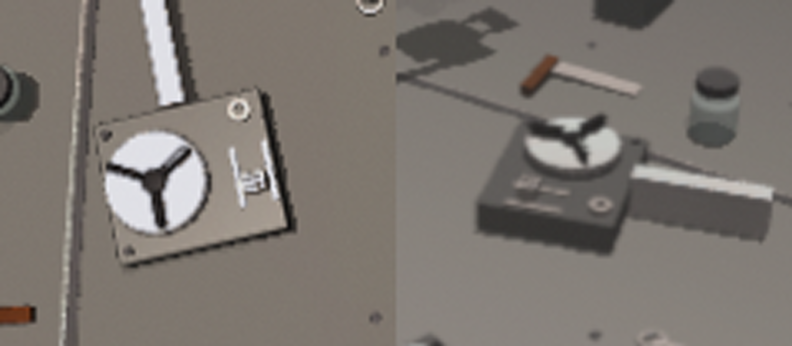

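The picture shows two candidates for the dial. The large one is at about (167,199) on the 512-wide top picture, on the block with the fence bar and tab (197,200). The small one is at about (288,185), on the block with the brass nut. I want the large one: it has the fence bar and the crop shows its 3 black vanes. Next I measure its pose.

```bash
cat > m.py <<'E'
from h import *
np.set_printoptions(precision=4,suppress=True)
from scipy.optimize import least_squares
s=robot.snapshot('top')
# corners of carriage top (crop px /3.3 + offset): carriage frame (+x+y),(+x,-y),(-x,-y),(-x,+y)
px=np.array([[97,127],[262,89],[292,230],[126,265]])/3.3+[120,145]
W=np.array([unproj(s,u,v,.04)[:2] for u,v in px])
M=np.array([[80,95],[80,-95],[-80,-95],[-80,95]])/1000
f=lambda p:(np.c_[M[:,0]*np.cos(p[2])-M[:,1]*np.sin(p[2])+p[0],M[:,0]*np.sin(p[2])+M[:,1]*np.cos(p[2])+p[1]]-W).ravel()
r=least_squares(f,[.5,.2,.17]); print('carriage',r.x,np.degrees(r.x[2]),r.fun*1000)
x,y,t=r.x;R=np.array([[np.cos(t),-np.sin(t)],[np.sin(t),np.cos(t)]])
c=R@[0,.035]+[x,y];print('dial axis',c,'tab mid',R@[-.015,-.07]+[x,y],'bearing',R@[.058,-.07]+[x,y])
# disc by white pixels; dark vanes in disc
I=cv2.cvtColor(s['color'],cv2.COLOR_BGR2GRAY)
pw=[]
for v in range(170,232):
  for u in range(140,195):
    p=unproj(s,u,v,.065); 
    q=p[:2]-c; rr=np.hypot(*q)
    if .018<rr<.048: pw.append((np.degrees(np.arctan2(q[1],q[0])),I[v,u]))
pw=np.array(pw); h=[pw[(pw[:,0]//6*6==a)][:,1].mean() for a in range(-180,180,6)]
for a,b in zip(range(-180,180,6),h):
  if b<140: print(a+3,round(b))
for n in ('dial_face','tab_top','vane0'):
  for d in robot.landmark_of(n,'top')[:4]: 
    q=np.array(d['point'])[:2]-c; print(n,np.array(d['point']),round(d['p'],2),np.degrees(np.arctan2(q[1],q[0])),np.hypot(*q))
E
python3 m.py
```

```text
carriage [0.5055 0.1976 0.2515] 14.409654884377408 [ 1.125   0.8646  1.613  -1.8048  0.6887 -1.7666 -3.4267  2.7067]
dial axis [0.4968 0.2315] tab mid [0.5084 0.1261] bearing [0.5791 0.1442]
-177 55
-171 30
-165 118
-45 92
-39 39
-33 105
-27 131
69 51
75 53
81 137
177 92
dial_face [0.4989 0.2418 0.0555] 0.9 78.25585932376322 0.010508818003726305
tab_top [0.3494 0.4275 0.0037] 0.68 126.93894872798552 0.24520785250255758
tab_top [0.4982 0.132  0.0628] 0.46 -89.17153174958636 0.09952157417653787
tab_top [0.5064 0.2714 0.0655] 0.29 76.41511964417107 0.04103691862461034
vane0 [0.5063 0.2738 0.0656] 0.87 77.28867634930667 0.04335132380143978
vane0 [0.5241 0.2209 0.0665] 0.85 -21.212893278600973 0.029326044272948108
vane0 [0.4701 0.2306 0.0692] 0.85 -178.0426136260849 0.0266765836688502
```

```bash
cat > m2.py <<'E'
from h import *
np.set_printoptions(precision=4,suppress=True)
s=robot.snapshot('top'); I=cv2.cvtColor(s['color'],cv2.COLOR_BGR2GRAY)
B=((I>170)*255).astype(np.uint8)
n,l,st,ce=cv2.connectedComponentsWithStats(B)
ids=set(l[185:215,150:183].ravel())-{0}
m=np.isin(l,list(ids)); v,u=np.nonzero(m); k=(abs(u-167)<22)&(abs(v-199)<22); u,v=u[k],v[k]
P=np.array([unproj(s,a,b,.056)[:2] for a,b in zip(u,v)]).astype(np.float32)
c,r=cv2.minEnclosingCircle(P); print('disc',c,r,len(P))
hull=cv2.convexHull(P)[:,0]
A=np.c_[2*hull,np.ones(len(hull))]; q=np.linalg.lstsq(A,(hull**2).sum(1),rcond=None)[0]; print('lsq',q[:2],np.sqrt(q[2]+q[0]**2+q[1]**2))
c=q[:2]
# bar
bm=(I>150); vv,uu=np.nonzero(bm[132:180,155:180]); uu+=155; vv+=132
Q=np.array([unproj(s,a,b,.055)[:2] for a,b in zip(uu,vv)]).astype(np.float32)
f=cv2.fitLine(Q,cv2.DIST_HUBER,0,.01,.01).ravel(); t=np.arctan2(f[1],f[0]); print('bar',np.degrees(t),f,len(Q),Q.min(0),Q.max(0))
print('bar rect',cv2.minAreaRect(Q))
# vane angles
pw=[]
for b in range(170,232):
  for a in range(140,195):
    p=unproj(s,a,b,.070)[:2]-c
    if .018<np.hypot(*p)<.048: pw.append((np.arctan2(p[1],p[0]),max(0,200-float(I[b,a]))))
pw=np.array(pw); z=(np.exp(3j*pw[:,0])*pw[:,1]).sum(); print('vane phase',np.degrees(np.angle(z))/3, abs(z)/pw[:,1].sum())
E
python3 m2.py
```

```text
disc (0.49996116757392883, 0.2388302981853485) 0.054924506694078445 526
lsq [0.4996 0.2388] 0.053525189813317754
bar 14.072346 [0.97   0.2431 0.6613 0.2439] 314 [0.5849 0.2162] [0.7409 0.2738]
bar rect ((0.6634895205497742, 0.24453046917915344), (0.16049224138259888, 0.02766488492488861), 14.335291862487793)
vane phase -45.855648566654374 0.8988096220263493
```

```bash
cat > g.py <<'E'
from h import *
import sys
from scipy.spatial.transform import Rotation as Ro
np.set_printoptions(precision=1,suppress=True)
T0=np.radians(14.2); Rc=np.array([[np.cos(T0),-np.sin(T0)],[np.sin(T0),np.cos(T0)]])
C=np.array([.5083,.2051]); AX=C+Rc@[0,.035]
def fing(th,rho):
    t=np.radians(th);u=np.array([np.cos(t),np.sin(t)]);n=np.array([-u[1],u[0]])
    h=12.5*abs(np.cos(t))+8*abs(np.sin(t))
    return AX+Rc@(u*rho+n*(5+h))/1000
def where():
    o=robot.get_obs(); R=Ro.from_euler('xyz',o['ee_rot']); p=np.array(o['tool_pos'])
    c=Rc.T@(p[:2]-C)*1000
    print('t',round(o['time'],2),'tcp mm',p*1000,'carr',c,'rpy deg',np.degrees(o['ee_rot']),'F',o['wrist_force'],'w',round(o['width']*1000,1))
    return o,R,p
def to(p,R,w): return R.inv().apply(np.array(w)-p)*1000
E
python3 - <<'E'
from g import *
o,R,p=where()
e=fing(80,40)
print('entry',e,'shift',to(p,R,[*e,.13]))
E
```

```text
t 1.25 tcp mm [183.8 518.4 171.8] carr [-237.7  383.3] rpy deg [-90.   -0.   70.5] F [0.  0.8 0.8] w 93.8
entry [0.5 0.3] shift [-127.2   41.8 -361.2]
```

```bash
python3 -m creep '[[-21,0,-60,0,-7,0,255],[-42,0,-120,0,-14,0,255],[-63,10,-180,0,-21,0,255],[-84,20,-240,0,-28,0,255],[-105,30,-300,0,-33.7,0,255]]'; python3 -m creep '[[0,0,0,0,0,0,255],[0,0,0,0,0,0,255]]'
python3 - <<'E'
from g import *
o,R,p=where()
print(to(p,R,[*fing(80,40),.13]))
E
```

```text
time: 1.88
tool_pos: [0.427, 0.3226, 0.143]
ee_rot: [-1.572, -0.001, 1.822]
wrist_force: [0.1, 0.4, 0.4]
width: 0.0478
time: 2.12
tool_pos: [0.4254, 0.324, 0.143]
ee_rot: [-1.57, -0.001, 1.817]
wrist_force: [-0.1, 0.8, 1.0]
width: 0.0274
t 2.12 tcp mm [425.4 324.  143. ] carr [-51.2 135.6] rpy deg [-90.   -0.  104.1] F [-0.1  0.8  1. ] w 27.4
[-58.6  12.9 -43.4]
```

```bash
python3 -m creep '[[-20,0,-15,0,0,0,255],[-40,10,-30,0,0,0,255],[-58.6,13,-43.4,0,0,0,255],[-58.6,13,-43.4,0,0,0,255],[-58.6,13,-43.4,0,0,0,255]]'
python3 - <<'E'
from g import *
o,R,p=where()
print(to(p,R,[*fing(80,40),.0615]))
for n,b in (('top',(145,250,120,240)),('scene',(80,185,240,360))):
    s=snap(n,n+'1.png'); globals()[n]=s['color'][b[0]:b[1],b[2]:b[3]]
cv2.imwrite('pics/crop1.png',cv2.resize(cv2.hconcat([top,scene]),None,fx=3.3,fy=3.3,interpolation=cv2.INTER_CUBIC))
E
```

```text
time: 2.75
tool_pos: [0.4811, 0.2792, 0.1306]
ee_rot: [-1.571, -0.001, 1.82]
wrist_force: [-0.8, 0.7, -0.5]
width: 0.0002
t 2.75 tcp mm [481.1 279.2 130.6] carr [-8.2 78.6] rpy deg [-90.   -0.1 104.3] F [-0.8  0.7 -0.5] w 0.2
[-1.6 69.1 -0.3]
```

View pics/crop1.png

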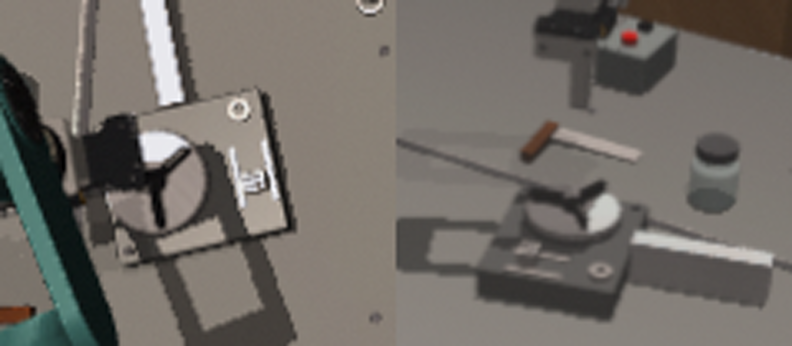

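Run:
```python
from g import *
o,R,p=where()
s=robot.snapshot('scene')
print(proj(s,p),proj(s,[*AX,.056]),proj(s,[p[0],p[1],.065]),proj(s,[*(AX+Rc@[.016,.0277]),.07]))
```

```text
t 2.85 tcp mm [481.2 279.  130.6] carr [-8.1 78.3] rpy deg [-90.   -0.  104.3] F [ 0.2  0.  -0.3] w 0.5
(np.float64(294.82421412199994), np.float64(119.55348768586674)) (np.float64(293.2615236346184), np.float64(142.09353182098866)) (np.float64(294.13951518243493), np.float64(134.19021222076753)) (np.float64(299.20375568671443), np.float64(136.07905678186052))
```

Run:
```python
from g import *
a=cv2.imread('pics/scene1.png')[75:165,250:350]
a=cv2.resize(a,None,fx=6,fy=6,interpolation=cv2.INTER_NEAREST)
cv2.drawMarker(a,(int(44.8*6),int(44.6*6)),(0,0,255),0,12,1)
cv2.imwrite('pics/z1.png',a)
```

```text
(no output)
```

View pics/z1.png

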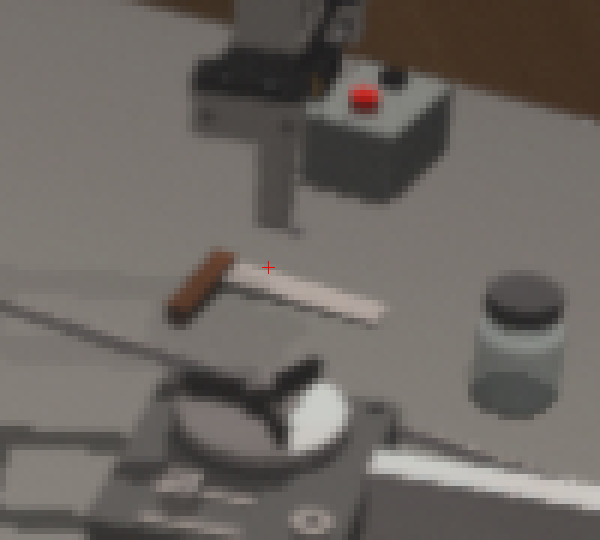

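Run:
```python
from g import *
s=robot.snapshot('scene')
t=np.radians(70.5); X=np.array([np.cos(t),np.sin(t),0])
a=cv2.imread('pics/scene0.png')[20:100,220:320]
a=cv2.resize(a,None,fx=6,fy=6,interpolation=cv2.INTER_NEAREST)
for d in (-.047,0,.047):
    q=proj(s,np.array([.184,.518,.172])+d*X); cv2.drawMarker(a,(int((q[0]-220)*6),int((q[1]-20)*6)),(0,0,255),0,12,1)
b=s['color'][75:165,250:350]
b=cv2.resize(b,None,fx=6,fy=6,interpolation=cv2.INTER_NEAREST)
b=np.clip((b.astype(float)-70)*3,0,255).astype(np.uint8)
cv2.imwrite('pics/z0.png',a);cv2.imwrite('pics/z2.png',b)
```

```text
(no output)
```

View pics/z0.png

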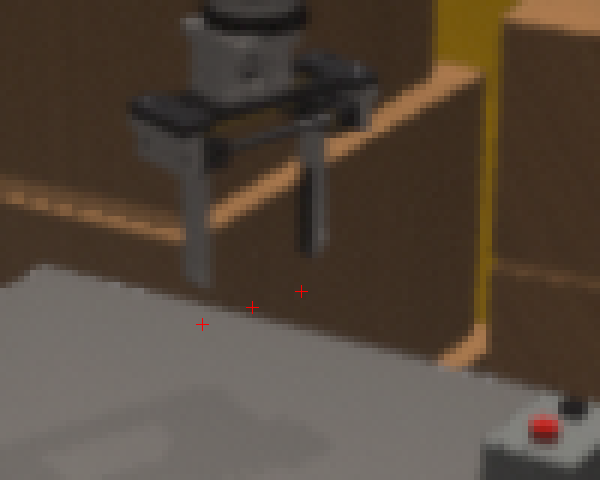

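View pics/z2.png

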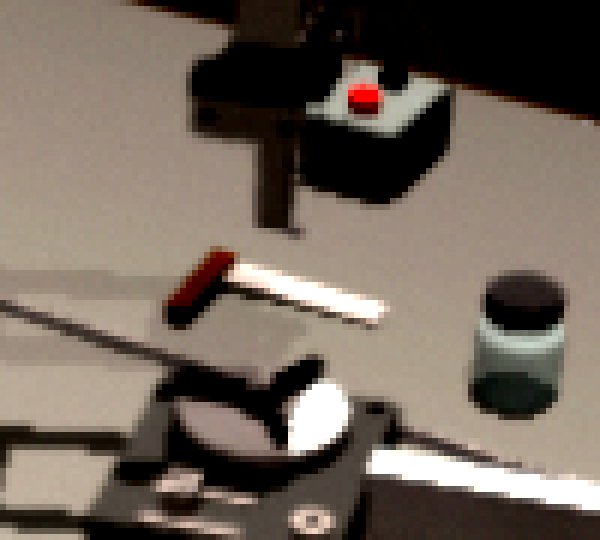

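Run:
```python
from g import *
o,R,p=where()
s=robot.snapshot('top'); c=robot.snapshot('scene')
def box(s,dz,hx,hy):
    X=R.apply([1,0,0]);Z=R.apply([0,0,1])
    return np.array([proj(s,p+[0,0,dz]+a*X*hx+b*Z*hy) for a,b in((1,1),(1,-1),(-1,-1),(-1,1))])
out=[]
for S,u0,v0 in ((s,110,150),(c,240,60)):
    a=cv2.resize(S['color'][v0:v0+100,u0:u0+100],None,fx=4,fy=4,interpolation=cv2.INTER_CUBIC)
    for dz,hx,hy,col in ((0,.0125,.008,(0,0,255)),(.025,.0125,.008,(0,255,255)),(.097,.0885,.0375,(255,0,0)),(.122,.0885,.0375,(0,255,0))):
        q=((box(S,dz,hx,hy)-[u0,v0])*4).astype(int); cv2.polylines(a,[q],True,col,1)
    out.append(a)
cv2.imwrite('pics/z3.png',cv2.hconcat(out))
```

```text
t 2.95 tcp mm [481.4 278.6 130.4] carr [-8.  77.8] rpy deg [-90.   -0.  104.3] F [-0.3  0.7 -0.2] w 0.5
```

View pics/z3.png

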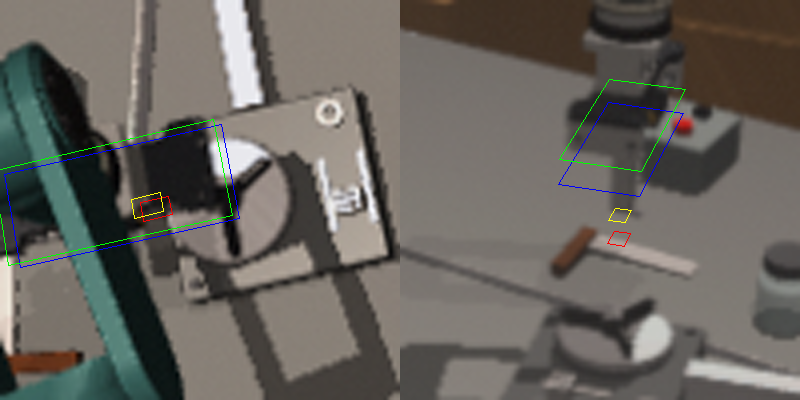

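```bash
python3 -m creep '[[-1,12,0,0,0,0,255],[-1,25,0,0,0,0,255],[-1,40,0,0,0,0,255],[-1,51,0,0,0,0,255],[-1,51,0,0,0,0,255]]'
python3 - <<'E'
from g import *
o,R,p=where()
print(to(p,R,[*fing(80,40),.0615]))
c=snap('scene','scene2.png')
a=cv2.resize(c['color'][90:165,250:350],None,fx=8,fy=8,interpolation=cv2.INTER_CUBIC)
for d in (0,.0225):
  q=proj(c,p+[0,0,d]); cv2.drawMarker(a,(int((q[0]-250)*8),int((q[1]-90)*8)),(0,0,255),0,12,1)
cv2.imwrite('pics/z4.png',a)
E
```

```text
time: 3.68
tool_pos: [0.4813, 0.2762, 0.0772]
ee_rot: [-1.568, 0.0, 1.818]
wrist_force: [-0.5, 0.5, -0.1]
width: 0.0007
t 3.67 tcp mm [481.3 276.2  77.2] carr [-8.7 75.6] rpy deg [-89.8   0.  104.2] F [-0.5  0.5 -0.1] w 0.7
[ 1.4 15.7 -0.9]
```

View pics/z4.png

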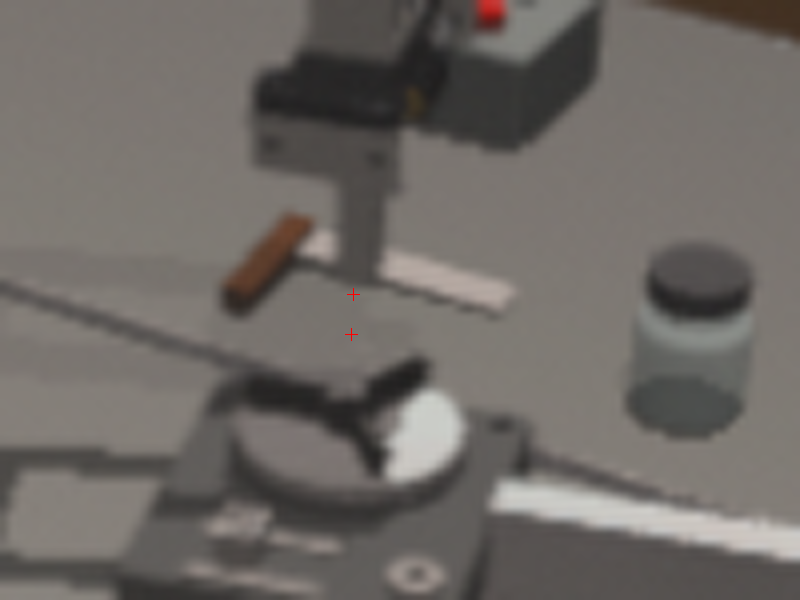

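Run:
```python
from g import *
o,R,p=where()
S=snap('top','top2.png')
X=R.apply([1,0,0]);Z=R.apply([0,0,1])
u0,v0=115,160
a=cv2.resize(S['color'][v0:v0+70,u0:u0+90],None,fx=8,fy=8,interpolation=cv2.INTER_CUBIC)
a=np.clip(a.astype(float)*2,0,255).astype(np.uint8)
for dz,hx,hy,col in ((0,.0125,.008,(0,0,255)),(.03,.0125,.008,(0,255,255)),(.13,.0885,.0375,(255,0,0))):
    q=np.array([proj(S,p+[0,0,dz]+i*X*hx+j*Z*hy) for i,j in((1,1),(1,-1),(-1,-1),(-1,1))])
    cv2.polylines(a,[((q-[u0,v0])*8).astype(int)],True,col,1)
cv2.imwrite('pics/z5.png',a)
```

```text
t 3.73 tcp mm [481.9 276.6  78.3] carr [-8.  75.7] rpy deg [-89.9   0.  104.2] F [-0.5  0.2  0.6] w 0.6
```

View pics/z5.png

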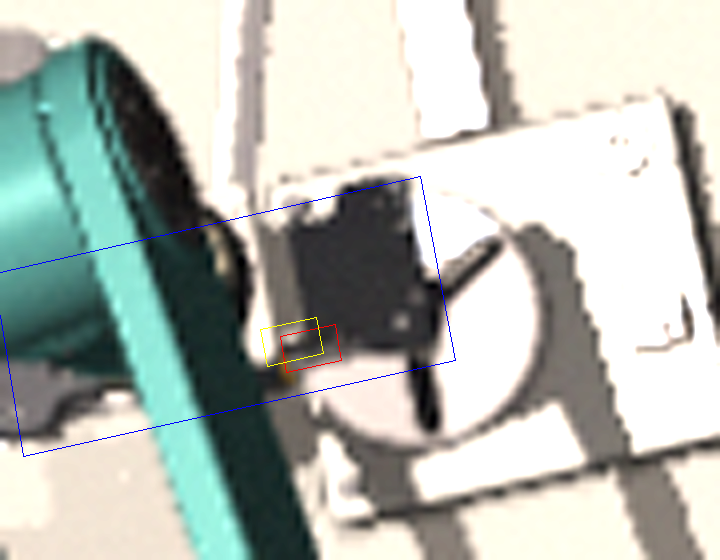

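```bash
python3 -m creep '[[-2,4,4,0,0,0,255],[-2,8,8,0,0,0,255],[-2,12,10,0,0,0,255],[-2,14,10,0,0,0,255],[-2,14,10,0,0,0,255]]'
python3 - <<'E'
from g import *
o,R,p=where()
c=snap('scene','scene3.png')
a=cv2.resize(c['color'][90:165,250:350],None,fx=8,fy=8,interpolation=cv2.INTER_CUBIC)
for d in (0,.0225):
  q=proj(c,p+[0,0,d]); cv2.drawMarker(a,(int((q[0]-250)*8),int((q[1]-90)*8)),(0,0,255),0,12,1)
cv2.imwrite('pics/z6.png',a)
s=robot.snapshot('top'); print(unproj(s,231,349,0))
for n in ('dial_face','vane0'):
  print(n,[np.round(d['point'],4) for d in robot.landmark_of(n,'scene')[:3]])
E
```

```text
time: 4.4
tool_pos: [0.473, 0.2724, 0.0648]
ee_rot: [-1.571, -0.0, 1.818]
wrist_force: [-0.8, 0.1, -0.4]
width: 0.0002
t 4.4 tcp mm [473.  272.4  64.8] carr [-17.8  73.9] rpy deg [-90.   -0.  104.2] F [-0.8  0.1 -0.4] w 0.2
[-0. -0.  0.]
dial_face [array([0.5, 0.2, 0.1]), array([ 0.6, -0.2, -0. ])]
vane0 [array([0.5, 0.2, 0.1]), array([0.5, 0.3, 0.1]), array([0.5, 0.2, 0.1])]
```

View pics/z6.png

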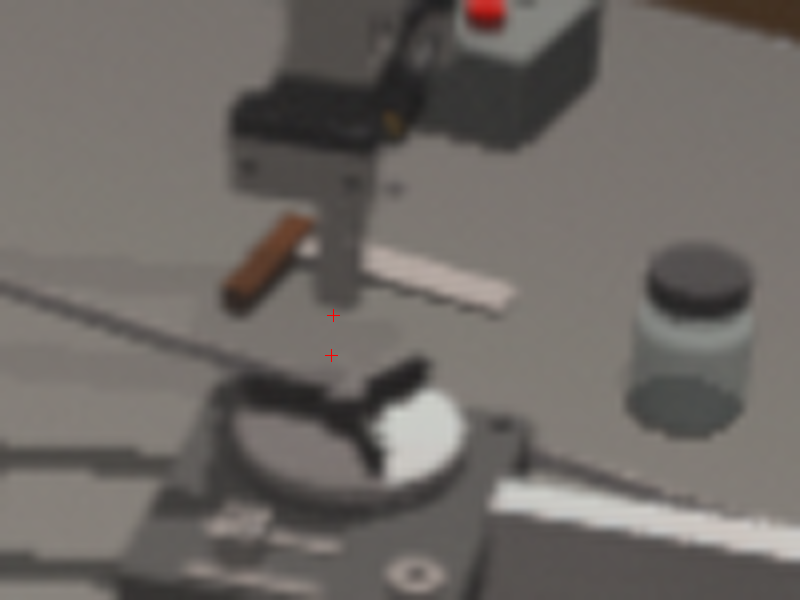

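```bash
python3 -m creep '[[0,2,0,0,0,0,255],[0,4,0,0,0,0,255],[0,6,0,0,0,0,255],[0,6,0,0,0,0,255]]';python3 - <<'E'
from g import *
where()
E
```

```text
time: 5.1
tool_pos: [0.4729, 0.2723, 0.0587]
ee_rot: [-1.57, 0.0, 1.818]
wrist_force: [0.7, 0.1, -0.0]
width: 0.0004
t 5.1 tcp mm [472.9 272.3  58.7] carr [-17.9  73.8] rpy deg [-90.    0.  104.2] F [ 0.7  0.1 -0. ] w 0.4
```

```bash
python3 -m creep '[[0,1.5,0,0,0,0,255],[0,3,0,0,0,0,255],[0,4,0,0,0,0,255],[0,4,0,0,0,0,255]]';python3 - <<'E'
from g import *
where()
E
```

```text
time: 5.6
tool_pos: [0.473, 0.2723, 0.0548]
ee_rot: [-1.571, -0.0, 1.818]
wrist_force: [0.1, 0.8, -0.1]
width: 0.0002
t 5.6 tcp mm [473.  272.3  54.8] carr [-17.7  73.8] rpy deg [-90.   -0.  104.2] F [ 0.1  0.8 -0.1] w 0.2
```

```bash
python3 -m creep '[[0,2,0,0,0,0,255],[0,4,0,0,0,0,255],[0,6,0,0,0,0,255],[0,8,0,0,0,0,255],[0,8,0,0,0,0,255]]';python3 - <<'E'
from g import *
o,R,p=where()
c=snap('scene','scene4.png'); t=snap('top','top4.png')
a=cv2.resize(c['color'][90:165,250:350],None,fx=5,fy=5,interpolation=cv2.INTER_CUBIC)
b=cv2.resize(t['color'][160:235,120:180],None,fx=5,fy=5,interpolation=cv2.INTER_CUBIC)
for d in (0,.0225):
  q=proj(c,p+[0,0,d]); cv2.drawMarker(a,(int((q[0]-250)*5),int((q[1]-90)*5)),(0,0,255),0,12,1)
cv2.imwrite('pics/z7.png',cv2.hconcat([a,b]))
E
```

```text
time: 6.22
tool_pos: [0.4729, 0.2723, 0.0467]
ee_rot: [-1.57, 0.0, 1.818]
wrist_force: [-0.7, -0.0, 0.7]
width: 0.0003
t 6.22 tcp mm [472.9 272.3  46.7] carr [-17.8  73.8] rpy deg [-90.    0.  104.2] F [-0.7 -0.   0.7] w 0.3
```

View pics/z7.png

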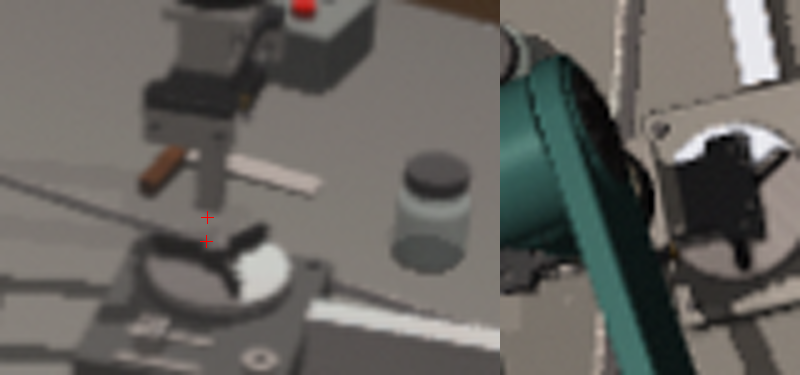

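```bash
python3 -m creep '[[0,2,0,0,0,0,255],[0,4,0,0,0,0,255],[0,6,0,0,0,0,255],[0,8,0,0,0,0,255],[0,8,0,0,0,0,255]]';python3 - <<'E'
from g import *
o,R,p=where()
c=snap('scene','scene5.png'); t=snap('top','top5.png')
a=cv2.resize(c['color'][90:165,250:350],None,fx=8,fy=8,interpolation=cv2.INTER_CUBIC)
a=np.clip(a.astype(float)*1.6,0,255).astype(np.uint8)
for d in (0,.0225):
  q=proj(c,p+[0,0,d]); cv2.drawMarker(a,(int((q[0]-250)*8),int((q[1]-90)*8)),(0,0,255),0,12,1)
cv2.imwrite('pics/z8.png',a)
E
```

```text
time: 6.95
tool_pos: [0.4729, 0.2723, 0.0387]
ee_rot: [-1.57, 0.0, 1.818]
wrist_force: [0.2, -0.2, 0.1]
width: 0.0005
t 6.95 tcp mm [472.9 272.3  38.7] carr [-17.8  73.8] rpy deg [-90.    0.  104.2] F [ 0.2 -0.2  0.1] w 0.5
```

View pics/z8.png

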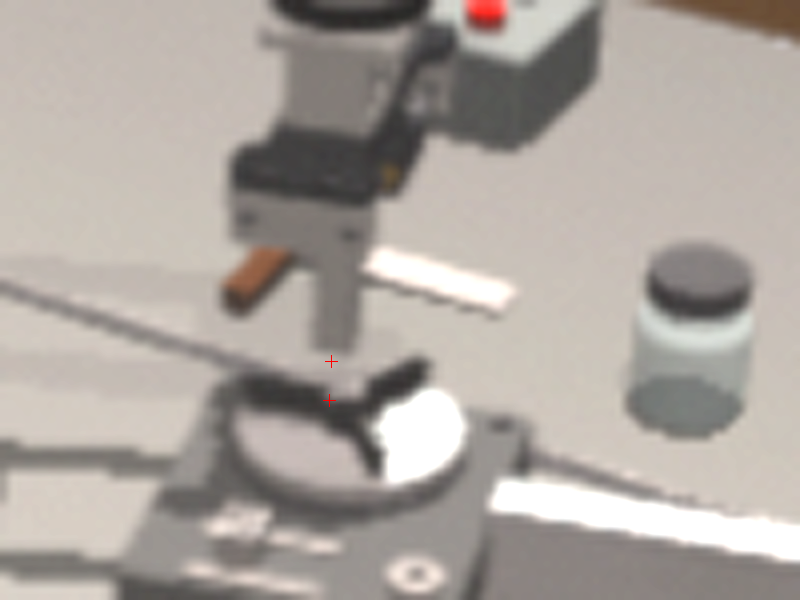

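```bash
python3 -m creep '[[0,1.5,0,0,0,0,255],[0,3,0,0,0,0,255],[0,4,0,0,0,0,255],[0,4,0,0,0,0,255]]';python3 - <<'E'
from g import *
o,R,p=where()
for th in range(85,-65,-5):
    f=fing(th,39); q=to(p,R,[*f,p[2]]); print(th,q[0],q[2],'carr',(Rc.T@(f-C))*1000)
E
```

```text
time: 7.55
tool_pos: [0.473, 0.2723, 0.0348]
ee_rot: [-1.571, -0.0, 1.818]
wrist_force: [0.6, -0.4, -0.3]
width: 0.0007
t 7.55 tcp mm [473.  272.3  34.8] carr [-17.8  73.8] rpy deg [-90.   -0.  104.2] F [ 0.6 -0.4 -0.3] w 0.7
85 1.2487815569112366 -7.145791770098017 carr [-10.6  75.1]
80 2.193853098445572 -9.703608300797123 carr [-8. 76.]
75 2.9769748392468234 -12.426596323852545 carr [-5.3 76.8]
70 3.567317596729044 -15.30981993286156 carr [-2.4 77.4]
65 3.9331556697325643 -18.34256539851485 carr [ 0.6 77.8]
60 4.042935746217007 -21.508081508632195 carr [ 3.8 77.9]
55 3.866391176452334 -24.7835147268658 carr [ 7.  77.7]
50 3.3756665713129035 -28.14004550734719 carr [10.4 77.2]
45 2.5464169954452376 -31.54322587073862 carr [13.8 76.4]
40 1.358846432757614 -34.953512079812306 carr [17.2 75.2]
35 -0.20134830273708054 -38.32698014139672 carr [20.6 73.6]
30 -2.142159496992831 -41.61620609338907 carr [23.9 71.7]
25 -4.464604082033334 -44.77128778741793 carr [27.  69.3]
20 -7.162236195905428 -47.74098031094751 carr [30.  66.6]
15 -10.220855041655488 -50.47391344793812 carr [32.7 63.6]
10 -
[... 183 characters left out ...]
9402958156 -58.19799609474624 carr [40.4 49.7]
-10 -27.159821791713963 -59.420628805920224 carr [41.7 46.6]
-15 -30.403923562297106 -60.39370714661007 carr [42.6 43.4]
-20 -33.83332965919029 -61.08063019887175 carr [43.3 40. ]
-25 -37.420730876365774 -61.44673771812368 carr [43.7 36.4]
-30 -41.13252306909337 -61.46046820545708 carr [43.7 32.7]
-35 -44.9292543804578 -61.09447342958008 carr [43.3 28.9]
-40 -48.76626588756303 -60.32665435044203 carr [42.6 25. ]
-45 -52.59451044902657 -59.14108540864427 carr [41.4 21.2]
-50 -56.361528968696945 -57.52879717244743 carr [39.7 17.4]
-55 -60.012558324232835 -55.48839128832171 carr [37.7 13.8]
-60 -63.49174099555846 -53.02646644406448 carr [35.2 10.3]
```

```bash
python3 -m creep '[[2,0,-9.7,0,0,0,255],[3.5,0,-15,0,0,0,255],[4,0,-19,0,0,0,255],[4,0,-23,0,0,0,255],[3.5,0,-27,0,0,0,255]]';python3 - <<'E'
from g import *
o,R,p=where()
c=snap('scene','scene6.png'); t=snap('top','top6.png')
a=cv2.resize(c['color'][110:165,260:330],None,fx=6,fy=6,interpolation=cv2.INTER_CUBIC)
b=cv2.resize(t['color'][175:230,140:195],None,fx=6,fy=6,interpolation=cv2.INTER_CUBIC)
cv2.imwrite('pics/z9.png',np.clip(1.5*cv2.hconcat([a,b]).astype(float),0,255).astype(np.uint8))
E
```

```text
time: 8.18
tool_pos: [0.4971, 0.2818, 0.0346]
ee_rot: [-1.567, 0.001, 1.818]
wrist_force: [-4.8, -1.6, 3.2]
width: 0.0005
t 8.18 tcp mm [497.1 281.8  34.6] carr [ 7.9 77.1] rpy deg [-89.8   0.  104.2] F [-4.8 -1.6  3.2] w 0.5
```

View pics/z9.png

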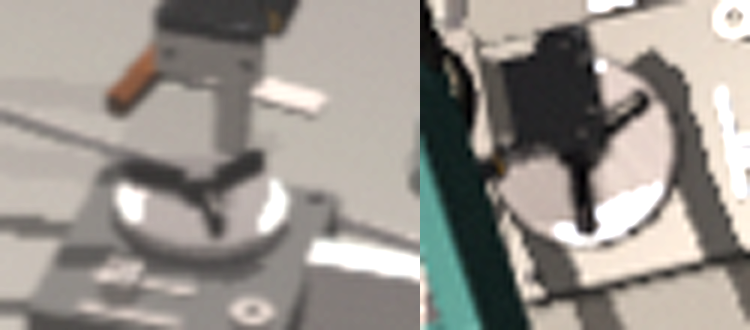

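```bash
cat > d.py <<'E'
from g import *
def dial(s,vis,zz=.074):
    # vis: list of (lo,hi) carriage-frame angle windows visible; finds dark vane directions
    I=cv2.cvtColor(s['color'],cv2.COLOR_BGR2GRAY).astype(np.float32)
    a=np.arange(-180,180,1.); pr=[]
    for t in a:
        d=np.radians(t); v=[]
        for r in np.arange(.022,.050,.002):
            w=AX+Rc@[r*np.cos(d),r*np.sin(d)]; x,y=proj(s,[*w,zz])
            v.append(cv2.getRectSubPix(I,(1,1),(x,y))[0,0])
        pr.append(np.mean(v))
    pr=np.array(pr)
    res=[]
    for lo,hi in vis:
        m=(a>=lo)&(a<=hi); q=pr[m]; i=a[m][q.argmin()]
        w=(abs(a-i)<=14); wt=np.maximum(0,np.median(pr[w])*1.0-pr[w]); res.append((float(i),round(float((wt*a[w]).sum()/wt.sum()),1),float(q.min())))
    return res
E
python3 - <<'E'
from d import *
s=robot.snapshot('top'); print(dial(s,[(-95,-45),(-180,-150),(150,179)]))
s2=dict(s); s2['color']=cv2.imread('pics/top0.png'); print(dial(s2,[(-95,-45),(-180,-150),(150,179),(20,80)]))
where()
E
```

```text
[(-73.0, -72.6, 34.515140533447266), (-179.0, -177.4, 19.572032928466797), (179.0, 176.5, 21.832035064697266)]
[(-69.0, -68.6, 50.3552360534668), (-174.0, -175.0, 33.82534408569336), (179.0, 177.1, 57.75831604003906), (59.0, 59.6, 38.93232345581055)]
t 8.32 tcp mm [497.7 282.1  34.7] carr [ 8.6 77.2] rpy deg [-89.9   0.  104.2] F [-3.3 -1.5  0.8] w 0.5
```

```bash
python3 -m creep '[[0,0,-1,0,0,0,255],[-0.5,0,-3,0,0,0,255],[-1,0,-4.5,0,0,0,255],[-1.5,0,-6.5,0,0,0,255],[-2,0,-8,0,0,0,255]]';python3 - <<'E'
from d import *
o,R,p=where()
t=snap('top','top7.png');print(dial(t,[(-110,-45),(120,179)]))
b=cv2.resize(t['color'][175:230,140:195],None,fx=6,fy=6,interpolation=cv2.INTER_CUBIC)
cv2.imwrite('pics/z10.png',np.clip(1.5*b.astype(float),0,255).astype(np.uint8))
E
```

```text
time: 8.95
tool_pos: [0.5083, 0.2828, 0.0354]
ee_rot: [-1.575, -0.0, 1.818]
wrist_force: [0.2, -0.0, 0.6]
width: 0.0003
t 8.95 tcp mm [508.3 282.8  35.4] carr [19.1 75.4] rpy deg [-90.2  -0.  104.2] F [ 0.2 -0.   0.6] w 0.3
[(-87.0, -86.4, 42.8209114074707), (169.0, 165.7, 23.183137893676758)]
```

View pics/z10.png

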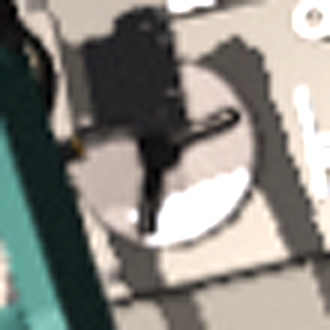

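```bash
python3 -m creep '[[-3,0,-5.5,0,0,0,255],[-5.5,0,-9,0,0,0,255],[-8.5,0,-12.5,0,0,0,255],[-11.5,0,-15.5,0,0,0,255],[-14.5,0,-17.5,0,0,0,255]]';python3 - <<'E'
from d import *
o,R,p=where()
t=snap('top','top8.png');print(dial(t,[(-150,-75),(110,179)]))
for th in range(20,-65,-5):
    f=fing(th,39); q=to(p,R,[*f,p[2]]); print(th,q[0],q[2])
b=cv2.resize(t['color'][175:230,140:195],None,fx=6,fy=6,interpolation=cv2.INTER_CUBIC)
cv2.imwrite('pics/z11.png',np.clip(1.5*b.astype(float),0,255).astype(np.uint8))
E
```

```text
time: 9.62
tool_pos: [0.5267, 0.2728, 0.035]
ee_rot: [-1.57, -0.001, 1.818]
wrist_force: [-4.0, 0.3, 2.3]
width: 0.0006
t 9.62 tcp mm [526.7 272.8  35. ] carr [34.5 61.1] rpy deg [-89.9  -0.  104.2] F [-4.   0.3  2.3] w 0.6
[(-106.0, -103.6, 73.7005386352539), (140.0, 140.0, 17.945283889770508)]
20 5.564901547776482 4.483742622906645
15 2.5053901317601577 1.7518125576652555
10 -0.892974109228963 -0.6930167988042109
5 -4.600426505299594 -2.8029411073287624
0 -8.57983917430913 -4.533825853299471
-5 -11.398069987324089 -5.967713379731972
-10 -14.436496570161145 -7.189350436853864
-15 -17.680915515481896 -8.161365734947669
-20 -21.110545181453187 -8.847165175511774
-25 -24.69806503872388 -9.212097474570074
-30 -28.409860634141147 -9.2246121543521
-35 -32.206471181502486 -8.857373918250904
-40 -36.04323054624233 -8.088298364141412
-45 -39.87108639486044 -6.901476005164887
-50 -43.63757671422096 -5.287954596611229
-55 -47.287937940850185 -3.2463537232920894
-60 -50.76631472829627 -0.7832903662535117
```

View pics/z11.png

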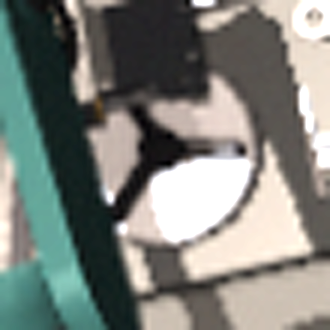

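```bash
python3 -m creep '[[-1.5,0,-1,0,0,0,255],[-3,0,-2,0,0,0,255],[-4.5,0,-2.5,0,0,0,255],[-6,0,-3.5,0,0,0,255],[-6,0,-3.5,0,0,0,255]]';python3 - <<'E'
from d import *
o,R,p=where()
t=snap('top','top9.png');print(dial(t,[(-150,-75),(90,179)]))
b=cv2.resize(t['color'][175:230,140:195],None,fx=6,fy=6,interpolation=cv2.INTER_CUBIC)
cv2.imwrite('pics/z12.png',np.clip(1.5*b.astype(float),0,255).astype(np.uint8))
E
```

```text
time: 10.3
tool_pos: [0.5322, 0.2675, 0.035]
ee_rot: [-1.571, 0.0, 1.818]
wrist_force: [0.1, -0.2, -0.4]
width: 0.0004
t 10.3 tcp mm [532.2 267.5  35. ] carr [38.5 54.6] rpy deg [-90.    0.  104.2] F [ 0.1 -0.2 -0.4] w 0.4
[(-116.0, -118.8, 117.83336639404297), (127.0, 124.8, 18.486448287963867)]
```

View pics/z12.png

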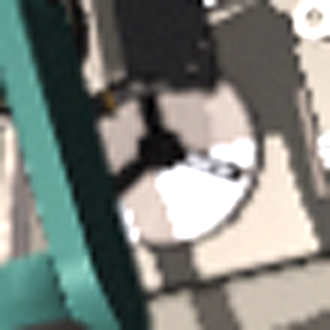

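```bash
python3 -m creep '[[-5.5,0,-2.5,0,0,0,255],[-8.5,0,-3.7,0,0,0,255],[-11.5,0,-4.7,0,0,0,255],[-13.5,0,-5,0,0,0,255],[-15.5,0,-5.3,0,0,0,255]]';python3 - <<'E'
from d import *
o,R,p=where()
t=snap('top','top10.png');print(dial(t,[(-180,-105),(60,150)]))
b=cv2.resize(t['color'][175:230,140:195],None,fx=6,fy=6,interpolation=cv2.INTER_CUBIC)
cv2.imwrite('pics/z13.png',np.clip(1.5*b.astype(float),0,255).astype(np.uint8))
E
```

```text
time: 10.98
tool_pos: [0.5402, 0.2551, 0.0353]
ee_rot: [-1.57, -0.003, 1.819]
wrist_force: [-3.5, 3.9, 3.0]
width: 0.0003
t 10.97 tcp mm [540.2 255.1  35.3] carr [43.2 40.7] rpy deg [-90.   -0.2 104.2] F [-3.5  3.9  3. ] w 0.3
[(-127.0, -128.4, 106.83655548095703), (143.0, 142.5, 20.547941207885742)]
```

View pics/z13.png

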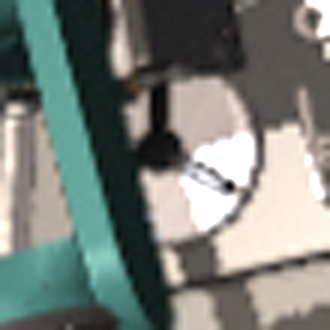

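```bash
python3 -m creep '[[-1.5,0,0,0,0,0,255],[-3,0,-0.3,0,0,0,255],[-4.5,0,-0.5,0,0,0,255],[-5.5,0,-0.5,0,0,0,255],[-5.5,0,-0.5,0,0,0,255]]';python3 - <<'E'
from d import *
o,R,p=where()
t=snap('top','top11.png');print(dial(t,[(-180,-105),(60,150)]))
for th in range(-20,-65,-5):
    f=fing(th,39); q=to(p,R,[*f,p[2]]); print(th,q[0],q[2])
b=cv2.resize(t['color'][175:230,140:195],None,fx=6,fy=6,interpolation=cv2.INTER_CUBIC)
cv2.imwrite('pics/z14.png',np.clip(1.5*b.astype(float),0,255).astype(np.uint8))
E
```

```text
time: 11.65
tool_pos: [0.5429, 0.2484, 0.0348]
ee_rot: [-1.571, 0.0, 1.818]
wrist_force: [-0.4, -0.1, 0.1]
width: 0.0003
t 11.65 tcp mm [542.9 248.4  34.8] carr [44.2 33.5] rpy deg [-90.    0.  104.2] F [-0.4 -0.1  0.1] w 0.3
[(-143.0, -145.0, 70.64097595214844), (150.0, 156.4, 21.950429916381836)]
-20 6.482156693563471 0.8683194054350166
-25 2.8948642731473297 0.5011481839250514
-30 -0.8169235958077737 0.4863171033107454
-35 -4.613763167951212 0.851186092277695
-40 -8.451002075896 1.6178674323434956
-45 -12.279597903601221 2.802301225668034
-50 -16.047094217964517 4.413472458588286
-55 -19.698728314990067 6.452795722566194
-60 -23.178640721861594 8.913688892409985
```

View pics/z14.png

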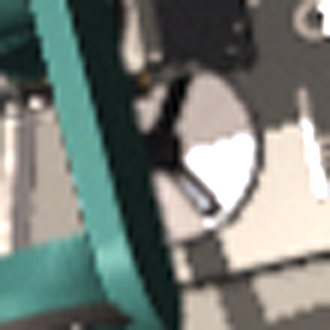

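```bash
python3 -m creep '[[-4,0,0.8,0,0,0,255],[-8,0,1.5,0,0,0,255],[-11,0,2.3,0,0,0,255],[-13,0,3,0,0,0,255],[-14,0,3.5,0,0,0,255]]';python3 - <<'E'
from d import *
o,R,p=where()
t=snap('top','top12.png');print(dial(t,[(-180,-125),(60,120)]))
b=cv2.resize(t['color'][175:230,140:195],None,fx=6,fy=6,interpolation=cv2.INTER_CUBIC)
cv2.imwrite('pics/z15.png',np.clip(1.5*b.astype(float),0,255).astype(np.uint8))
E
```

```text
time: 12.32
tool_pos: [0.5428, 0.2348, 0.0354]
ee_rot: [-1.571, -0.001, 1.818]
wrist_force: [-1.4, 3.8, 2.2]
width: 0.0007
t 12.32 tcp mm [542.8 234.8  35.4] carr [40.7 20.3] rpy deg [-90.   -0.1 104.2] F [-1.4  3.8  2.2] w 0.7
[(-176.0, -175.3, 18.252389907836914), (78.0, 78.7, 57.18479919433594)]
```

View pics/z15.png

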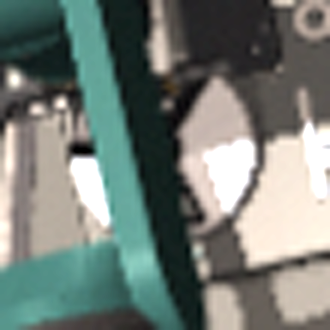

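```bash
python3 -m creep '[[-1,0,0.5,0,0,0,255],[-2,0,1,0,0,0,255],[-2,0,1,0,0,0,255]]'
```

```text
time: 12.75
tool_pos: [0.5422, 0.2308, 0.0344]
ee_rot: [-1.57, 0.002, 1.818]
wrist_force: [-0.5, 0.1, 0.4]
width: 0.0004
```

```bash
python3 -m creep '[[4,0,-1,0,0,0,255],[8,0,-2,0,0,0,255],[8,-15,-2,0,0,0,255],[8,-35,-2,0,0,0,255],[8,-60,-2,0,0,0,255]]';python3 - <<'E'
from d import *
o,R,p=where()
t=snap('top','top13.png'); c=snap('scene','scene13.png')
a=cv2.resize(c['color'][90:175,250:340],None,fx=4,fy=4,interpolation=cv2.INTER_CUBIC)
b=cv2.resize(t['color'][160:245,140:215],None,fx=4,fy=4,interpolation=cv2.INTER_CUBIC)
cv2.imwrite('pics/z16.png',np.clip(1.5*cv2.hconcat([a,b]).astype(float),0,255).astype(np.uint8))
E
```

```text
time: 13.38
tool_pos: [0.5423, 0.2403, 0.0963]
ee_rot: [-1.571, 0.0, 1.818]
wrist_force: [-0.4, 0.2, -0.3]
width: 0.0004
t 13.38 tcp mm [542.3 240.3  96.3] carr [41.6 25.8] rpy deg [-90.    0.  104.2] F [-0.4  0.2 -0.3] w 0.4
```

View pics/z16.png

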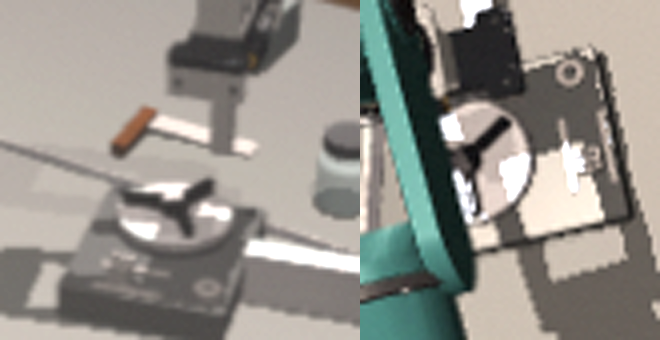

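```bash
python3 -m creep '[[-20,0,20,0,0,0,255],[-40,0,40,0,0,0,255],[-65,0,65,0,0,0,255],[-96,0,100,0,0,0,255],[-96,0,100,0,0,0,255]]';python3 -m creep '[[0,0,0,0,0,0,255]]';python3 - <<'E'
from d import *
o,R,p=where()
t=snap('top','top14.png'); c=snap('scene','scene14.png'); print(proj(c,p),proj(c,p+[0,0,.027]))
a=cv2.resize(c['color'][90:190,230:330],None,fx=4,fy=4,interpolation=cv2.INTER_CUBIC)
b=cv2.resize(t['color'][145:245,140:240],None,fx=4,fy=4,interpolation=cv2.INTER_CUBIC)
for n in('tab_top','dial_face'):
  for cam in('top','scene'):
    for d in robot.landmark_of(n,cam)[:2]: print(n,cam,np.array(d['point'])*1000,round(d['p'],2),Rc.T@(np.array(d['point'])[:2]-C)*1000)
cv2.imwrite('pics/z17.png',np.clip(1.5*cv2.hconcat([a,b]).astype(float),0,255).astype(np.uint8))
E
```

```text
time: 14.1
tool_pos: [0.4673, 0.1211, 0.0945]
ee_rot: [-1.57, 0.0, 1.815]
wrist_force: [0.8, -0.2, -0.4]
width: 0.0004
time: 14.22
tool_pos: [0.4692, 0.1231, 0.095]
ee_rot: [-1.572, -0.0, 1.818]
wrist_force: [0.2, 0.5, 0.4]
width: 0.0004
t 14.22 tcp mm [469.2 123.1  95. ] carr [-58.  -69.9] rpy deg [-90.1  -0.  104.2] F [0.2 0.5 0.4] w 0.4
(np.float64(271.09823693146836), np.float64(145.04819029131173)) (np.float64(271.1793329485808), np.float64(138.7686897981045))
tab_top scene [467.4 234.5  69. ] 0.18 [-32.4  38.5]
dial_face scene [498.9 241.2  55.4] 0.83 [-0.3 37.3]
dial_face scene [ 435.3 -450.     0.7] 0.39 [-231.5 -617.2]
```

View pics/z17.png

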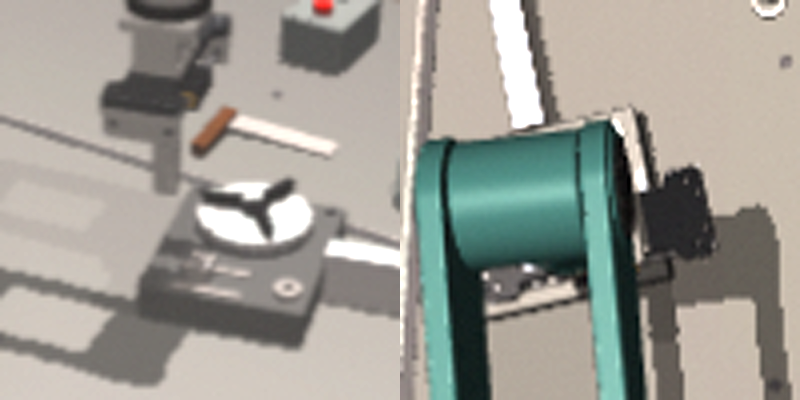

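```bash
python3 -m creep '[[0,20,0,0,0,0,255],[0,40,0,0,0,0,255],[0,58,0,0,0,0,255],[0,66,0,0,0,0,255],[0,71,0,0,0,0,255]]';python3 - <<'E'
from d import *
o,R,p=where()
c=snap('scene','scene15.png')
a=cv2.resize(c['color'][110:185,240:340],None,fx=8,fy=8,interpolation=cv2.INTER_CUBIC)
cv2.imwrite('pics/z18.png',np.clip(1.5*a.astype(float),0,255).astype(np.uint8))
E
```

```text
time: 15.15
tool_pos: [0.4689, 0.1229, 0.0236]
ee_rot: [-1.571, -0.0, 1.818]
wrist_force: [-0.1, 0.4, -0.2]
width: 0.0001
t 15.15 tcp mm [468.9 122.9  23.6] carr [-58.3 -70. ] rpy deg [-90.   -0.  104.2] F [-0.1  0.4 -0.2] w 0.1
```

View pics/z18.png

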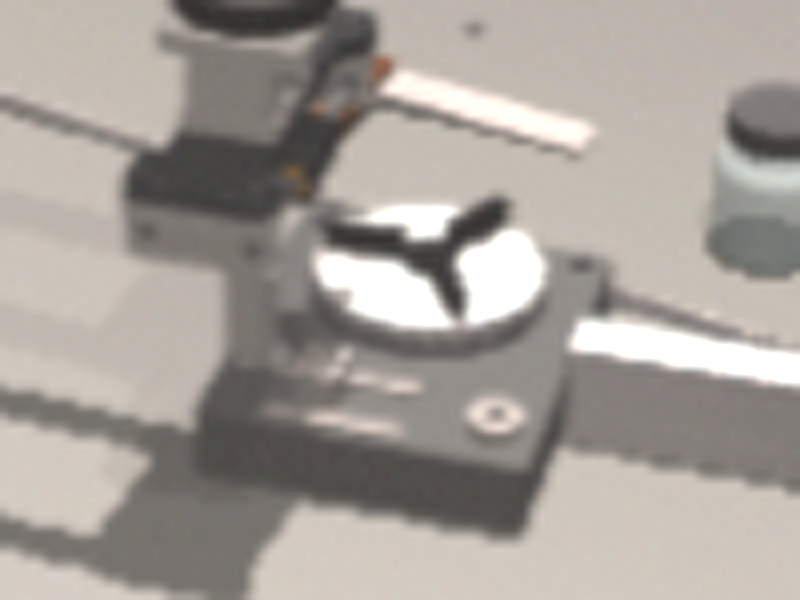

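```bash
python3 -m creep '[[0,0,-5,0,0,0,255],[0,0,-10,0,0,0,255],[0,0,-14,0,0,0,255],[0,0,-19,0,0,0,255],[0,0,-24,0,0,0,255]]';python3 -m creep '[[0,0,-4,0,0,0,255],[0,0,-8,0,0,0,255],[0,0,-8,0,0,0,255]]';python3 - <<'E'
from d import *
o,R,p=where()
c=snap('scene','scene16.png')
a=cv2.resize(c['color'][110:185,240:340],None,fx=8,fy=8,interpolation=cv2.INTER_CUBIC)
cv2.imwrite('pics/z19.png',np.clip(1.5*a.astype(float),0,255).astype(np.uint8))
E
```

```text
time: 15.82
tool_pos: [0.4921, 0.1286, 0.024]
ee_rot: [-1.57, -0.0, 1.818]
wrist_force: [-2.4, -1.0, 0.8]
width: 0.0001
time: 16.2
tool_pos: [0.5005, 0.1308, 0.0239]
ee_rot: [-1.572, -0.0, 1.818]
wrist_force: [0.4, -1.2, 0.3]
width: 0.0005
t 16.2 tcp mm [500.5 130.8  23.9] carr [-25.8 -70.1] rpy deg [-90.1  -0.  104.2] F [ 0.4 -1.2  0.3] w 0.5
```

View pics/z19.png

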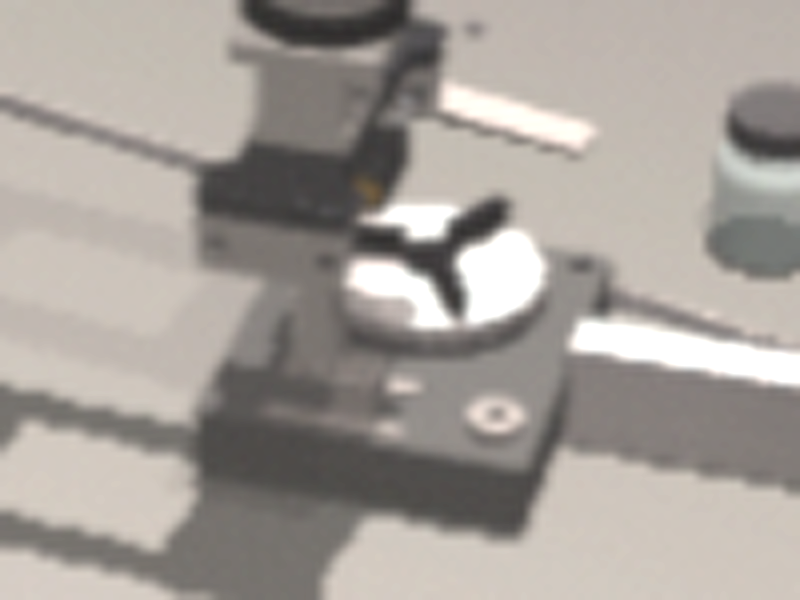

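```bash
python3 -m creep '[[0,0,-2,0,0,0,255],[0,0,-4,0,0,0,255],[0,0,-6,0,0,0,255]]';python3 -m creep '[[0,0,-1,0,0,0,255],[0,0,-2,0,0,0,255]]'
```

```text
time: 16.62
tool_pos: [0.5056, 0.1321, 0.0239]
ee_rot: [-1.57, -0.0, 1.818]
wrist_force: [-1.8, -0.3, 0.8]
width: 0.0005
time: 16.88
tool_pos: [0.5069, 0.1324, 0.0239]
ee_rot: [-1.569, -0.0, 1.818]
wrist_force: [-5.1, -0.8, 3.0]
width: 0.0003
```

```bash
python3 -m creep '[[0,0,-1,0,0,0,255],[0,0,-2,0,0,0,255]]'
```

```text
time: 17.12
tool_pos: [0.5069, 0.1324, 0.0238]
ee_rot: [-1.565, -0.0, 1.818]
wrist_force: [-8.3, -2.6, 6.2]
width: 0.0003
```

```bash
python3 -m creep '[[0,0,8,0,0,0,255],[0,0,18,0,0,0,255],[0,-20,18,0,0,0,255],[0,-60,18,0,0,0,255],[0,-110,18,0,0,0,255]]';python3 -m creep '[[-40,-20,30,0,0,0,255],[-80,-40,60,0,0,0,255],[-130,-60,90,0,0,0,255],[-180,-60,90,0,0,0,255],[-220,-60,90,0,0,0,255]]';python3 -m creep '[[0,0,0,0,0,0,255],[0,0,0,0,0,0,255]]';python3 - <<'E'
from d import *
o,R,p=where()
t=snap('top','top17.png'); c=snap('scene','scene17.png')
a=cv2.resize(c['color'][100:200,230:330],None,fx=4,fy=4,interpolation=cv2.INTER_CUBIC)
b=cv2.resize(t['color'][145:245,140:240],None,fx=4,fy=4,interpolation=cv2.INTER_CUBIC)
for n in('tab_top','small_mark','bearing','jar','hex_nut','wrench','square'):
  for cam in('top','scene'):
    for d in robot.landmark_of(n,cam)[:1]: print(n,cam,np.array(d['point'])*1000,round(d['p'],2),Rc.T@(np.array(d['point'])[:2]-C)*1000)
print(dial(t,[(-95,-45),(-180,-150),(150,179),(20,80)]))
cv2.imwrite('pics/z20.png',cv2.hconcat([a,b])); cv2.imwrite('pics/full.png',t['color'])
E
```

```text
time: 17.75
tool_pos: [0.4913, 0.1285, 0.1341]
ee_rot: [-1.57, -0.0, 1.818]
wrist_force: [0.3, 0.2, 1.1]
width: 0.0004
time: 18.38
tool_pos: [0.459, -0.1087, 0.1949]
ee_rot: [-1.574, 0.002, 1.817]
wrist_force: [0.2, 1.0, 0.8]
width: 0.0003
time: 18.62
tool_pos: [0.4586, -0.1062, 0.1939]
ee_rot: [-1.571, -0.0, 1.818]
wrist_force: [-0.5, -0.0, -0.6]
width: 0.0007
t 18.62 tcp mm [ 458.6 -106.2  193.9] carr [-124.5 -289.6] rpy deg [-90.   -0.  104.2] F [-0.5 -0.  -0.6] w 0.7
tab_top top [506.2 205.9   0.1] 0.64 [-1.8  1.3]
tab_top scene [526.1 138.5  59.3] 0.46 [  0.9 -68.9]
small_mark top [ 587.2 -209.8   61.6] 0.61 [ -25.3 -421.6]
small_mark scene [ 588.4 -210.5   62.7] 0.77 [ -24.3 -422.6]
bearing top [506.1 208.1   1.9] 0.52 [-1.4  3.4]
bearing scene [581.1 148.   40.9] 0.52 [ 56.6 -73.2]
jar top [596.5 429.5   3.6] 0.79 [140.6 195.9]
jar scene [596.6 426.2   3. ] 0.89 [139.8 192.7]
hex_nut top [ 598.3 -256.5   38.2] 0.57 [ -26.  -469.6]
hex_nut scene [507.2 273.5  68.3] 0.71 [15.7 66.6]
wrench top [770.1  15.9  -2.2] 0.48 [ 207.4 -247.6]
wrench scene [ 595.3 -262.3   36.1] 0.67 [ -30.3 -474.5]
square top [347.2 424.8   1.3] 0.9 [-102.3  252.5]
square scene [350.4 428.7   0.3] 0.43 [-98.2 255.5]
[(-67.0, -65.3, 37.5847282409668), (-171.0, -170.7, 66.25725555419922), (179.0, 177.0, 133.5489959716797), (60.0, 60.1, 39.93154525756836)]
```

View pics/z20.png

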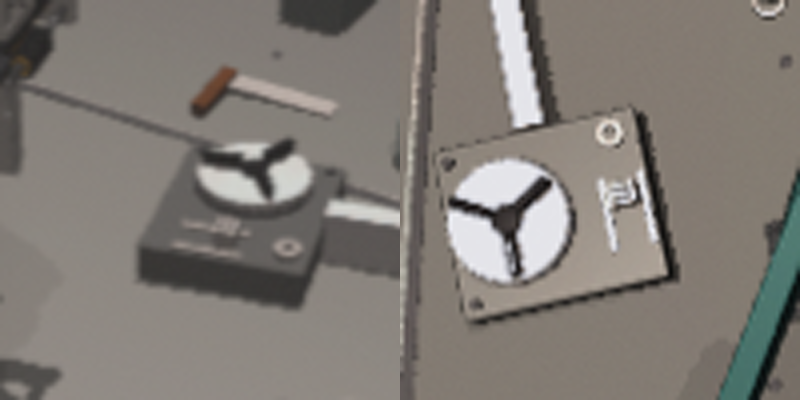

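View pics/full.png

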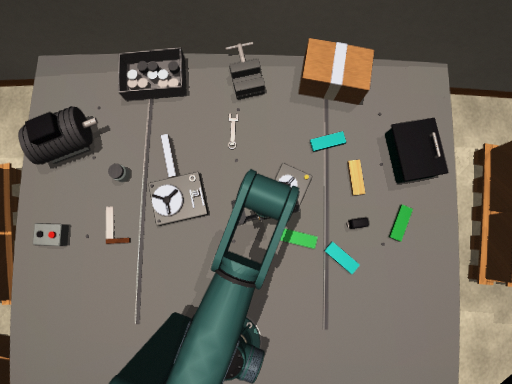

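```bash
python3 -c "
from bench import robot
print(robot.close_job())"
```

```text
the job is handed in; nothing more can be done
None
```

I pushed the larger dial four clicks clockwise with the shut fingertips, then pushed the lock tab along its slide to the end. After moving clear, I handed the job in at about 19 s of the 54 s allowed.

**Last checks**
- **Dial:** it clicked over four times, and each time the push force dropped to about zero. The vanes are back at their starting directions, and the white line has moved one vane clockwise, which is 120°.
- **Lock tab:** it stalled against its end, with the push force rising from 2 N to over 8 N. The scene camera then put it at x = 0.9 mm on the carriage, where the end of the slide is about 0.
- **Smaller dial:** its mark was found within about 2 mm of where it was at the start.
- **Loose things:** the bearing was within about 7 mm of its first reading, which is roughly network accuracy. The others were not measured at the start, but none looks moved in the last picture. The robot was touching nothing.

**Checks that disagreed**
- **Fingertip height:** in the pictures the fingertips sat about 27 mm higher than the reported TCP. I set heights by the pictures and the force readings instead.
- **Network errors:** in the last top view the networks put the tab and bearing on the carriage's centre. In the scene view they misplaced the nut and the wrench. I went by the pictures there.
- **Fourth click:** the arm hid the dial from the top camera during this click, so I judged it by force and confirmed it in the pictures afterwards.

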